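# Put the mixed-up watches back on their own pads

### The job

The four watches on the watchmaker's bench stand on each other's pads: swap them round, parking a watch on the empty grey pad where needed, until each one stands face up, inside the brass ring, on the pad of its own colour. Keep them upright and lower them into place rather than dropping them, and leave the copper loupe where it stands.

Things in the scene. Friction and masses are not known exactly. Their poses are not given: they have to be found in the camera images.
- watch_blue: Loose watch with a blue dial, face up in a plain round blue plastic holder: one rigid piece, about 110 g. Holder: upright cylinder 48 mm in diameter, 24 mm high, to be gripped across its diameter in any direction; above it the steel watch case, 41 mm in diameter, up to 34 mm above the underside. Origin: centre of the holder's underside; z up. Its turn about z does not matter.
- watch_green: Loose watch with a green dial, face up in a plain round green plastic holder: one rigid piece, about 110 g. Holder: upright cylinder 48 mm in diameter, 24 mm high, to be gripped across its diameter in any direction; above it the steel watch case, 41 mm in diameter, up to 34 mm above the underside. Origin: centre of the holder's underside; z up. Its turn about z does not matter.
- watch_red: Loose watch with a red dial, face up in a plain round red plastic holder: one rigid piece, about 110 g. Holder: upright cylinder 48 mm in diameter, 24 mm high, to be gripped across its diameter in any direction; above it the steel watch case, 41 mm in diameter, up to 34 mm above the underside. Origin: centre of the holder's underside; z up. Its turn about z does not matter.
- watch_yellow: Loose watch with a yellow dial, face up in a plain round yellow plastic holder: one rigid piece, about 110 g. Holder: upright cylinder 48 mm in diameter, 24 mm high, to be gripped across its diameter in any direction; above it the steel watch case, 41 mm in diameter, up to 34 mm above the underside. Origin: centre of the holder's underside; z up. Its turn about z does not matter.
- pad_blue: Fixed flat round blue rubber pad, 92 mm in diameter, 4 mm thick, lying on the bench (z = 0), with a thin brass ring of 75 mm inner diameter inlaid round its centre. Home of the blue watch; at the start a watch of another colour stands on it. Origin: centre of its underside; its top is 4 mm higher.
- pad_green: Fixed flat round green rubber pad, 92 mm in diameter, 4 mm thick, lying on the bench (z = 0), with a thin brass ring of 75 mm inner diameter inlaid round its centre. Home of the green watch; at the start a watch of another colour stands on it. Origin: centre of its underside; its top is 4 mm higher.
- pad_red: Fixed flat round red rubber pad, 92 mm in diameter, 4 mm thick, lying on the bench (z = 0), with a thin brass ring of 75 mm inner diameter inlaid round its centre. Home of the red watch; at the start a watch of another colour stands on it. Origin: centre of its underside; its top is 4 mm higher.
- pad_yellow: Fixed flat round yellow rubber pad, 92 mm in diameter, 4 mm thick, lying on the bench (z = 0), with a thin brass ring of 75 mm inner diameter inlaid round its centre. Home of the yellow watch; at the start a watch of another colour stands on it. Origin: centre of its underside; its top is 4 mm higher.
- pad_spare: Fixed flat round light grey pad, same size as the coloured ones (92 mm in diameter, 4 mm thick, brass ring), empty at the start: the free spot for parking a watch. Origin: centre of its underside.
- loupe: Loose copper eyeglass loupe, 32 mm in diameter at the foot, 30 mm high, standing on the bench among the pads, at least 90 mm from any pad's centre; leave it alone. Origin: centre of its underside; z up. (Also there, beyond the pads: brass tweezers lying flat near x = 0.74, y = 0; a fixed screwdriver stand, 100 mm wide, 123 mm high, at x = 0.55, y = -0.47.)
There are look-alikes about, which are no part of the job. Several things look just like the pad_blue: the one meant starts farthest from the robot's base.

How it is judged (in metres and radians):
At the end, for the whole second after the job is handed in: Each watch stands on the pad of its own colour, its centre within 13 mm of the pad's centre (inside the brass ring), its underside on the pad's top (1 to 8 mm above the pad's underside), tilted by less than 0.1 rad, at rest (under 0.02 m/s) and not touched by the fingers (horizontal distance between watch_blue and pad_blue below 0.013 m and z of watch_blue in the frame of pad_blue between 0.001 and 0.008 m and angle between each of watch_blue, watch_green, watch_red, watch_yellow's own z axis and vertical below 0.1 rad and linear speed of each of watch_blue, watch_green, watch_red, watch_yellow below 0.02 m/s and contact force between the fingers and watch_blue below 0.05 N and horizontal distance between watch_green and pad_green below 0.013 m and z of watch_green in the frame of pad_green between 0.001 and 0.008 m and contact force between the fingers and watch_green below 0.05 N and horizontal distance between watch_red and pad_red below 0.013 m and z of watch_red in the frame of pad_red between 0.001 and 0.008 m and contact force between the fingers and watch_red below 0.05 N and horizontal distance between watch_yellow and pad_yellow below 0.013 m and z of watch_yellow in the frame of pad_yellow between 0.001 and 0.008 m and contact force between the fingers and watch_yellow below 0.05 N).
It fails at once if the loupe was displaced by more than 15 mm (distance of loupe from where it was at the start of the episode above 0.015 m).
It fails at once if a watch was dropped or flung (faster than 0.5 m/s with no finger on it, as after falling 13 mm) ((linear speed of watch_blue above 0.5 m/s and contact force between the fingers and watch_blue below 0.05 N) or (linear speed of watch_green above 0.5 m/s and contact force between the fingers and watch_green below 0.05 N) or (linear speed of watch_red above 0.5 m/s and contact force between the fingers and watch_red below 0.05 N) or (linear speed of watch_yellow above 0.5 m/s and contact force between the fingers and watch_yellow below 0.05 N)).
It fails at once if a watch was tipped by more than 40 degrees (angle between any of watch_blue, watch_green, watch_red, watch_yellow's own z axis and vertical above 0.7 rad).
It also fails if it takes over 106 s, if anything falls off the work surface, if the arm or the gripper's body presses on something with over 40 N, if the wrist force passes 120 N, or if a joint passes its speed limit or range.

### The arm

A 7-joint arm with a two-finger parallel gripper is mounted at the origin on the work surface. World frame = base frame: x ahead of the robot, y to its left, z up, the work surface at z = 0. Lengths are in mm, angles in rad, forces in N, time in s.
With the tool pointing down it reaches from about 400 to 875 mm from the base axis. Payload 19.3 kg.
Tool frame: the origin (TCP) lies midway between the tips of the shut fingers; the grasp point (between the pads) lies bot.hold_point_z behind it (bot.hold_point_z is the distance from the TCP to the grasp point, in mm); y points along the fingers, x is the direction in which the jaws open and shut, and the axes are right-handed (so a half turn about y gives the same grasp; the last joint's range is limited). The gripper opens to 85 mm and grips with 20 to 120 N. Pads are 22 mm wide; open, the fingers measure 114 mm over their backs; the gripper's body (76 mm by 85 mm) begins 54 mm behind the grasp point. The pads swing forward as they close: fully open they stand 13 mm farther back than shut.
Start: joints at [1.071, 0.521, -0.036, 1.599, 0.021, 1.021, -0.113], TCP at [260.403, -568.159, 209.491] pointing down, gripper open.
Joint ranges: [-2.91, 2.91], [-0.3, 2.13], [-1.5, 1.42], [0.17, 2.43], [-1.26, 4.41], [0.16, 1.93], [-2.52, 2.52]. Speed limits (rad/s): [1.89, 1.89, 2.39, 2.39, 3.01, 3.01, 3.01].

### API

Orientations are given as a unit quaternion [x, y, z, w].
In Python, from station import bot gives the robot as it stands.
- The arm moves only by the tool step_arm, never from a script. Its argument "series" is a list of rows, each a list of 2 entries, a list of its own where there are three numbers: the shift along the tool's x, y, z in cm, then the turn about the tool's y in rad. In form: [[[dx, dy, dz], roll], ...]. A call has 1 to 8 rows; each row is the pose to reach, as a shift and turn from the pose commanded when the call began, along the tool's axes at that moment; what a row does not reach only later rows make up. A row lasts 1/12 s, in which the tool goes at most 41.7 mm and 7.16 degrees, less where a joint would pass 70% of its speed; a pose out of reach is approached as far as the arm can. A call with a gripper value outside its range is refused whole. "fingers" is the finger opening in cm, from 0 to 8.54, set as the call begins (left out, the last holds). The fingers move at their own pace and stop on an object; the grip force is fixed at half the most. Time passes only in rows, so rows that repeat a pose let the fingers close. It gives the time, the measured TCP pose, the force and the opening at its end, in the units of the state.
- bot.sense(): the state, without advancing time (a new reading comes with each control period).
- bot.capture(name): name is "side" or "top" or "wrist"; returns the picture (420x560x3 uint8, red, green, blue); there is no depth.
- bot.camera_info(name): a dict with "mtx" (3x3 intrinsics, pixels), "R" (3x3) and "t" (3): a world point X has camera coordinates R X + t. Camera axes: x right, y down, z forward; pixel columns grow to the right and rows downward; lengths in mm; the calibration is good to about 2 mm. A picture is of the moment at which its call begins: read the wrist's pose just before it. camera_info takes no time and is no camera call; for the wrist camera it gives the pose at the moment of the call.
- bot.sign_off(): hands the job in, once; it reports no verdict.
Trained networks look in the newest picture that a camera, given by its name, has taken for a name from the list of things; names that differ only in an ending like _2 or _b are one class to them, and where a whole thing is asked for, a point or a joint stands for the part that bears it (a point fixed in the world has none). Each returns a list of dicts, best first, with "confidence" (0 to 1); they miss things now and then, are a little off and sometimes report something else, mostly with a low value. They report only what shows in the picture. A call takes as long as a camera call. They do not tell look-alikes from the thing itself.
- bot.outline_of(thing, camera): "pixels" (420x560 bool, what is visible of it).
- bot.spot_point(thing, camera): "at" ([x, y, z] in mm, in world coordinates, good to about 4 mm: a listed point, or the origin of a listed thing).
The state is a dict: "clock": time; "qpos": joint angles; "qvel": joint speeds; "effort": joint torques, N m; "eef_pos": TCP position; "orientation": TCP orientation; "contact_force": force on the tool from outside, world axes, zero at the start; "torque": the same for the moment, N m; "opening": finger opening in mm.
Only numpy, scipy, OpenCV 4.12 (cv2) and the standard library are available. Lean on these libraries where they do the work, as an engineer would, in place of code of your own. Each camera call takes 0.05 s, during which the arm holds its last target. There are 200 camera calls.

## Working session

There is one attempt and no reset: what is moved stays moved. The work goes in short steps, Python scripts to look and compute and a tool call to move; the robot and the scene stay as the last step left them, time stands still between calls to the robot, and variables do not carry over. Pictures are saved under pics/ and viewed, about 12 in all and at most 16, crops included, and the job is handed in when it is done.

Besides the shell and the picture viewer there is one more tool, called by a JSON object that holds its "fn" and its "kwargs", one argument or row to a line. step_arm: Moves the arm, as the interface text tells. Its arguments: {"type":"object","properties":{"series":{"type":"array","items":{"type":"array"}},"fingers":{"type":"number"}},"required":["series"]}

```bash
mkdir -p pics; ls; cat > h.py <<'E'
import numpy as np, cv2
from station import bot
def save(n,f,crop=None,s=1):
    im=bot.capture(n)
    if crop: im=im[crop[1]:crop[3],crop[0]:crop[2]]
    im=cv2.resize(im,None,fx=s,fy=s,interpolation=cv2.INTER_CUBIC)
    cv2.imwrite('pics/'+f,im[:,:,::-1])
def proj(n,X):
    c=bot.camera_info(n);p=np.array(c['mtx'])@(np.array(c['R'])@np.array(X,float)+np.array(c['t']));return p[:2]/p[2]
def back(n,uv,z):
    c=bot.camera_info(n);R=np.array(c['R']);t=np.array(c['t'])
    d=R.T@np.linalg.inv(np.array(c['mtx']))@np.array([uv[0],uv[1],1.]);o=-R.T@t
    return o+d*(z-o[2])/d[2]
E
python3 - <<'E'
from h import *
save('top','top.png')
s=bot.sense();print(s['clock'],s['eef_pos'],s['orientation'],s['opening'],bot.hold_point_z)
for n in ['watch_blue','watch_green','watch_red','watch_yellow','pad_blue','pad_green','pad_red','pad_yellow','pad_spare','loupe']:
    for r in bot.spot_point(n,'top'): print(n,round(r['confidence'],2),np.round(r['at'],0),np.round(proj('top',r['at'])))
E
```

```text
pics
0.05 [ 260.24823564 -567.86825944  208.94914084] [-0.59493998  0.38221084 -0.38154201  0.59530411] 85.37192951934622 18.700000000000003
watch_blue 0.67 [ 470. -287.   -0.] [371. 209.]
watch_blue 0.33 [614. 135.  -0.] [227. 159.]
watch_green 0.54 [ 472. -288.   -1.] [371. 209.]
watch_green 0.49 [472. 259.   2.] [182. 205.]
watch_red 0.46 [614. 137.   4.] [226. 159.]
watch_yellow 0.68 [477. -16.   5.] [277. 205.]
pad_blue 0.87 [480. -10.  -1.] [275. 204.]
pad_blue 0.7 [228. 308.  -1.] [160. 289.]
pad_blue 0.67 [ 190. -350.   -1.] [396. 309.]
pad_blue 0.66 [ 247. -242.   -2.] [356. 287.]
pad_green 0.78 [607. 137.   2.] [226. 161.]
pad_red 0.57 [474. 258.   1.] [183. 204.]
pad_yellow 0.85 [ 469. -286.   -2.] [370. 210.]
pad_spare 0.95 [ 603. -125.   -1.] [314. 164.]
loupe 0.57 [616.  -1.   2.] [273. 159.]
```

View pics/top.png

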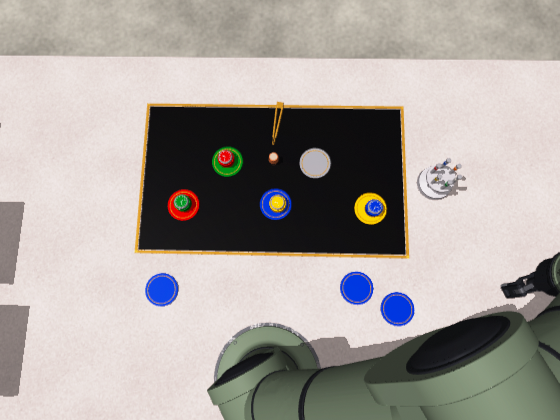

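The top view shows red on the green pad (226,159), green on the red pad (182,204), yellow on the central blue pad (275,204) and blue on the yellow pad (371,208). The spare pad is at (315,163) and the loupe at (273,158). Four discs look like pad_blue: (275,204), (160,289), (356,287) and (396,309). The one at (275,204) is farthest from the base, about 480 mm against 383, 346 and 398 mm.

```bash
cat >> h.py <<'E'
from scipy.spatial.transform import Rotation as Ro
def tool():
    s=bot.sense();R=Ro.from_quat(s['orientation']).as_matrix();return np.array(s['eef_pos']),R
def go(X):
    p,R=tool();d=R.T@(np.array(X)-p)/10;print('to',np.round(X,0),'shift cm',np.round(d,2),'d',round(np.linalg.norm(d),1))
E
python3 - <<'E'
from h import *
p,R=tool();print(np.round(R,3))
go([470,-287,200])
save('top','crop.png',(220,130,330,240),5)
c=bot.camera_info('wrist');print(np.round(c['mtx']),np.round(R.T@np.array(c['R']).T,2),R.T@(-np.array(c['R']).T@c['t']-p))
E
```

```text
[[ 0.417  0.     0.909]
 [-0.909  0.     0.417]
 [-0.    -1.     0.   ]]
to [ 470 -287  200] shift cm [-16.82   0.95  30.77] d 35.1
[[335.   0. 281.]
 [  0. 335. 203.]
 [  0.   0.   1.]] [[ 1.    0.   -0.  ]
 [ 0.   -0.32  0.95]
 [-0.   -0.95 -0.32]] [   0.2107666  -164.28235114   83.67879255]
```

View pics/crop.png

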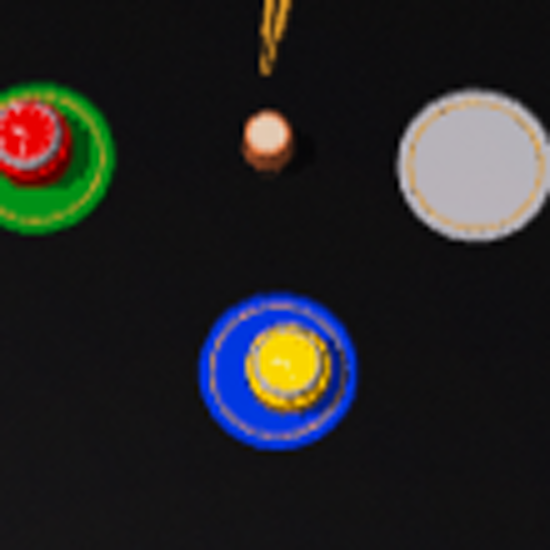

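The crop shows the chosen blue pad carrying the yellow watch at crop (288,365), the loupe at (268,138) and the spare pad at (475,165). First move: over the blue watch, turning the tool so its axes line up with the world.

{"fn": "step_arm", "kwargs": {
  "series": [
    [[-16.8, 1.0, 30.8], 0.43],
    [[-16.8, 1.0, 30.8], 0.43],
    [[-16.8, 1.0, 30.8], 0.43],
    [[-16.8, 1.0, 30.8], 0.43],
    [[-16.8, 1.0, 30.8], 0.43],
    [[-16.8, 1.0, 30.8], 0.43],
    [[-16.8, 1.0, 30.8], 0.43],
    [[-16.8, 1.0, 30.8], 0.43]
  ],
  "fingers": 8.5
}}

```text
clock: 1.27
eef_pos: [458.7, -302.2, 200.3]
orientation: [0.5, -0.5, 0.5, -0.5]
contact_force: [1.5, -0.6, 0.5]
opening: 84.8
```

{"fn": "step_arm", "kwargs": {
  "series": [
    [[0, 0, 0], 0],
    [[0, 0, 0], 0],
    [[0, 0, 0], 0],
    [[0, 0, 0], 0]
  ]
}}

```text
clock: 1.6
eef_pos: [457.0, -305.2, 200.1]
orientation: [0.5, -0.5, 0.501, -0.499]
contact_force: [-0.5, 0.5, -0.1]
opening: 85.2
```

```bash
python3 - <<'E'
from h import *
p,R=tool();print(p,np.round(R,3))
save('wrist','w1.png')
for n in ['watch_blue','pad_yellow']:
    for r in bot.spot_point(n,'wrist'): print(n,round(r['confidence'],2),np.round(r['at'],0),np.round(proj('wrist',r['at'])))
E
```

```text
[ 456.97054899 -305.21185378  200.1239697 ] [[-0.002 -0.     1.   ]
 [-1.    -0.    -0.002]
 [ 0.    -1.    -0.   ]]
watch_blue 0.58 [ 468. -292.    5.] [269. 159.]
```

View pics/w1.png

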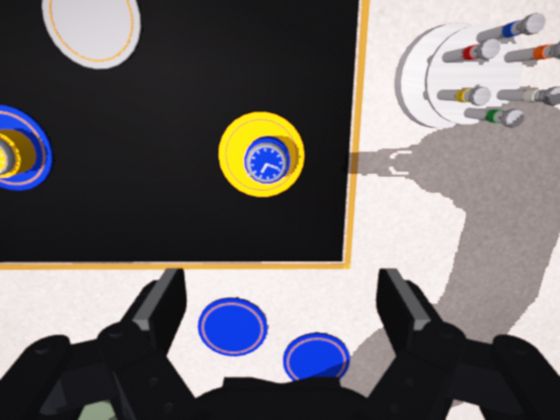

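The wrist view shows the yellow pad at (261,154) with the blue watch's dial at (267,160), the spare pad at (91,20), and part of the blue pad at the left edge. Next I fit outlines against a model of each shape in both cameras.

```bash
cat >> h.py <<'E'
def hullmodel(cam,kind,x,y):
    a=np.linspace(0,2*np.pi,40);cs=[(46,0),(46,4)] if kind=='pad' else [(24,4),(24,28),(20.5,28),(20.5,38)]
    P=[proj(cam,[x+r*np.cos(t),y+r*np.sin(t),z]) for r,z in cs for t in a]
    return cv2.convexHull(np.float32(P))
def cen(h):
    m=cv2.moments(h);return np.array([m['m10'],m['m01']])/m['m00'],m['m00']
def fit(thing,cam,near=None,zoff=0):
    kind=thing[:3];out=[]
    for r in bot.outline_of(thing,cam):
        m=np.uint8(r['pixels'])
        c,_=cv2.findContours(m,cv2.RETR_EXTERNAL,cv2.CHAIN_APPROX_NONE)
        if not c: continue
        h=cv2.convexHull(max(c,key=cv2.contourArea)).astype(np.float32)
        if cv2.contourArea(h)<30: continue
        g,A=cen(h);A+=cv2.arcLength(h,True)/2   # pixel-centre hull -> pixel area
        X=back(cam,g,4 if kind=='pad' else 20)
        for _ in range(4):
            mg,mA=cen(hullmodel(cam,kind,X[0],X[1]));X=X+back(cam,g,4)-back(cam,mg,4)
        if near is None or np.hypot(X[0]-near[0],X[1]-near[1])<60:
            out.append((round(float(r['confidence']),2),np.round(X[:2],1),'area/model',round(float(A/mA),2),np.round(g)))
    for o in out: print(thing,cam,*o)
    if not out: print(thing,cam,'none')
E
python3 - <<'E'
from h import *
bot.capture('top')
for n in ['watch_blue','watch_green','watch_red','watch_yellow','pad_blue','pad_green','pad_red','pad_yellow','pad_spare']: fit(n,'top')
bot.capture('wrist')
for n in ['watch_blue','pad_yellow','pad_spare']: fit(n,'wrist')
E
```

```text
watch_blue top 0.63 [ 470.6 -292.3] area/model 0.98 [374. 208.]
watch_green top 0.78 [474.9 256.3] area/model 0.91 [182. 203.]
watch_red top 0.64 [609.4 136.8] area/model 0.88 [226. 159.]
watch_yellow top 0.63 [477.2 -17. ] area/model 1.01 [277. 204.]
pad_blue top 0.78 [479.6 -11.4] area/model 1.03 [275. 204.]
pad_blue top 0.78 [227.9 302.8] area/model 1.02 [161. 290.]
pad_green top 0.82 [605.  134.4] area/model 0.94 [227. 162.]
pad_red top 0.77 [471.8 256.8] area/model 1.02 [183. 205.]
pad_red top 0.66 [ 472.9 -294.3] area/model 0.3 [373. 208.]
pad_yellow top 0.94 [ 471.6 -284.3] area/model 1.02 [370. 208.]
pad_spare top 0.78 [ 605.6 -124.3] area/model 0.96 [314. 163.]
watch_blue wrist 0.9 [ 470.7 -289.4] area/model 0.96 [267. 160.]
pad_yellow wrist 0.82 [ 472.1 -282.9] area/model 1.02 [262. 154.]
pad_spare wrist 0.78 [ 593.5 -123.1] area/model 0.7 [95. 30.]
```

{"fn": "step_arm", "kwargs": {
  "series": [
    [[-1.5, 4, 1.4], 0],
    [[-1.5, 8, 1.4], 0],
    [[-1.5, 12, 1.4], 0],
    [[-1.5, 15.5, 1.4], 0],
    [[-1.5, 17.5, 1.4], 0],
    [[-1.5, 19, 1.4], 0],
    [[-1.5, 19.7, 1.4], 0],
    [[-1.5, 19.7, 1.4], 0]
  ]
}}

```text
clock: 3.12
eef_pos: [471.2, -288.7, 1.9]
orientation: [-0.5, 0.501, -0.499, 0.5]
contact_force: [-0.3, 0.3, -0.1]
opening: 85.0
```

```bash
python3 - <<'E'
from h import *
p,R=tool();print(p,bot.sense()['contact_force'],bot.hold_point_z)
save('side','s1.png');save('wrist','w2.png')
print(proj('side',[470,-290,20]))
E
```

```text
[ 471.15047567 -288.67224103    1.87281536] [-0.32195553  0.25139952 -0.13466159] 18.700000000000003
[268.15307895 147.69636456]
```

View pics/w2.png

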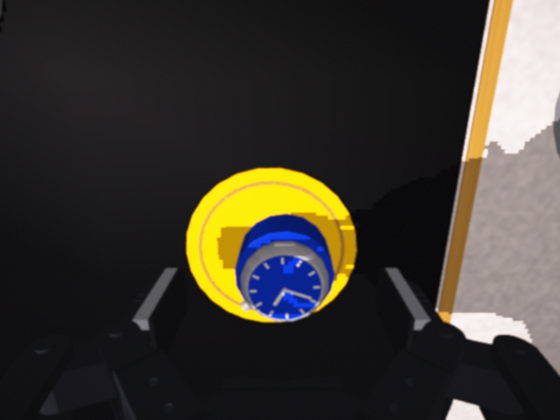

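The watch at (285,285) stands between the jaws, whose tips show at (175,270) and (395,270). Close the gripper.

{"fn": "step_arm", "kwargs": {
  "series": [
    [[0, 0, 0], 0],
    [[0, 0, 0], 0],
    [[0, 0, 0], 0],
    [[0, 0, 0], 0],
    [[0, 0, 0], 0],
    [[0, 0, 0], 0],
    [[0, 0, 0], 0]
  ],
  "fingers": 4.0
}}

```text
clock: 3.8
eef_pos: [472.5, -290.1, 4.6]
orientation: [0.5, -0.499, 0.501, -0.5]
contact_force: [-3.2, -2.2, 19.2]
opening: 39.9
```

```bash
python3 - <<'E'
from h import *
p,R=tool();print(p,bot.sense()['contact_force'],bot.sense()['opening'])
save('wrist','w3.png',(130,130,430,360),2)
E
```

```text
[ 472.45938611 -290.09853185    4.55281229] [-3.19525568 -2.20776673 19.15798903] 39.870717396020076
```

View pics/w3.png

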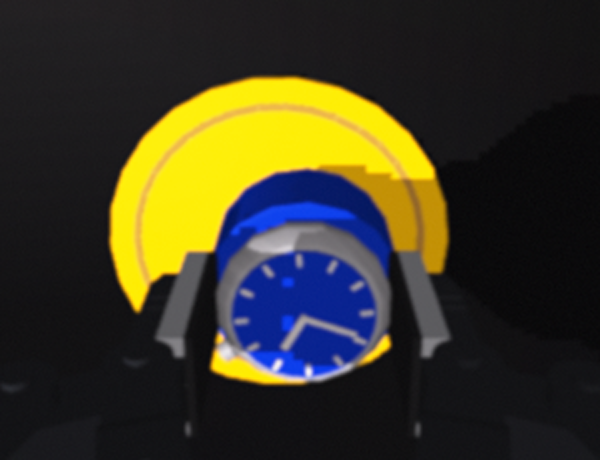

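```bash
python3 - <<'E'
from h import *
u=proj('side',[470,-290,20]).astype(int);print(u)
save('side','s2.png',(u[0]-70,max(0,u[1]-80),u[0]+70,u[1]+40),5)
E
```

```text
[268 147]
```

View pics/s2.png

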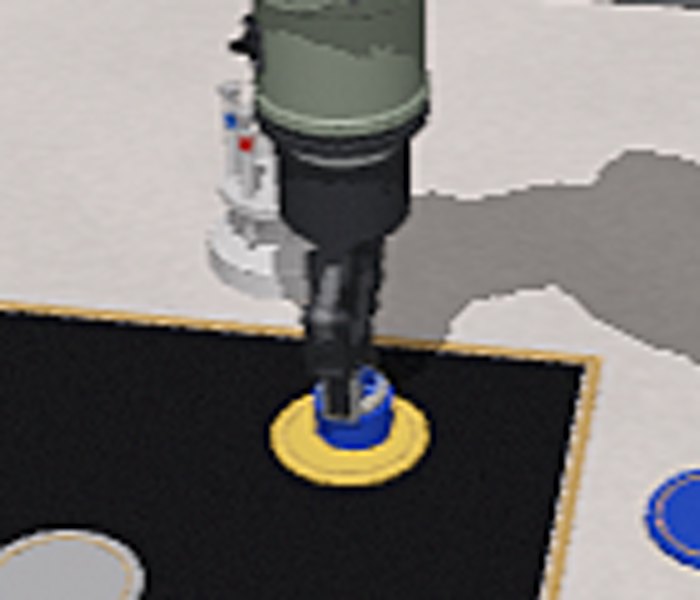

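The side crop shows the near finger tip at (345,418), about level with the holder's top rim, so the fingers may be around the case instead of the holder. I'll check the height of the open tips in the earlier side picture, using projected height marks.

```bash
python3 - <<'E'
from h import *
im=cv2.imread('pics/s1.png');x0,y0,s=198,67,5
im=cv2.resize(im[y0:y0+120,x0:x0+140],None,fx=s,fy=s,interpolation=cv2.INTER_CUBIC)
for y,col in ((-288.7+46,(0,255,0)),(-288.7-46,(255,0,255))):
  for z in (0,10,20,30,40):
    u=(proj('side',[471,y,z])+.5-[x0,y0])*s;cv2.circle(im,tuple(int(v) for v in u),3,col,-1);print(y,z,u.round())
cv2.imwrite('pics/s1m.png',im)
c=bot.camera_info('side');print(-np.array(c['R']).T@c['t'])
E
```

```text
-242.7 0 [337. 481.]
-242.7 10 [337. 468.]
-242.7 20 [337. 454.]
-242.7 30 [336. 441.]
-242.7 40 [336. 427.]
-334.7 0 [366. 389.]
-334.7 10 [365. 376.]
-334.7 20 [365. 362.]
-334.7 30 [365. 349.]
-334.7 40 [365. 335.]
[246.69036316 810.49042841 857.2768624 ]
```

View pics/s1m.png

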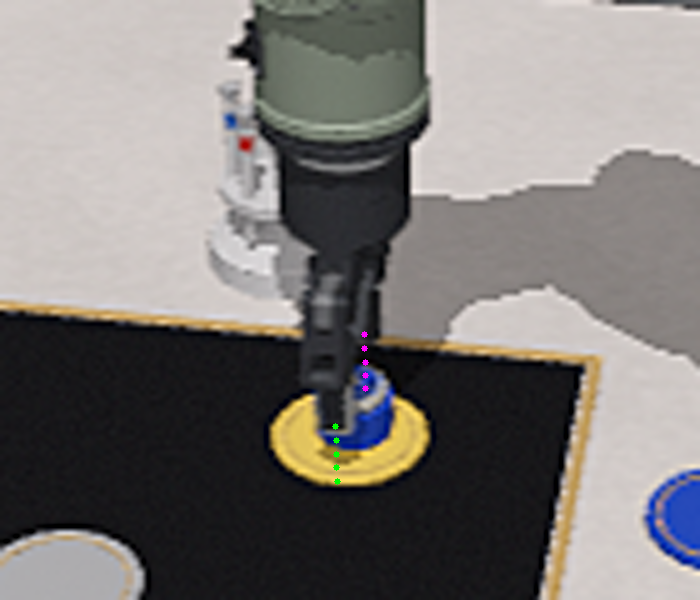

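The open tip at about (336,432) lies near z = 36 mm while the TCP reads 1.9. So the tips sit about 20 mm higher than the reading suggests, and the fingers closed around the case above the holder's shoulder. I'll open, go 16 mm lower and regrip.

{"fn": "step_arm", "kwargs": {
  "series": [
    [[0, 0, 0], 0],
    [[0, 0, 0], 0],
    [[0, 0, 0], 0],
    [[0, 0, 0], 0],
    [[0, 0.5, 0], 0],
    [[0, 1.0, 0], 0],
    [[0, 1.6, 0], 0],
    [[0, 1.6, 0], 0]
  ],
  "fingers": 8.5
}}

```text
clock: 4.57
eef_pos: [471.1, -288.6, -14.3]
orientation: [-0.5, 0.501, -0.499, 0.5]
contact_force: [-0.6, -0.1, -0.3]
opening: 85.3
```

{"fn": "step_arm", "kwargs": {
  "series": [
    [[0, 0, 0], 0],
    [[0, 0, 0], 0],
    [[0, 0, 0], 0],
    [[0, 0, 0], 0],
    [[0, 0, 0], 0],
    [[0, 0, 0], 0]
  ],
  "fingers": 3.0
}}

```text
clock: 5.07
eef_pos: [471.9, -289.1, -12.3]
orientation: [0.5, -0.5, 0.5, -0.5]
contact_force: [-2.6, 1.4, 9.3]
opening: 44.6
```

{"fn": "step_arm", "kwargs": {
  "series": [
    [[0, 0, 0], 0],
    [[0, 0, 0], 0],
    [[0, -0.4, 0], 0],
    [[0, -1, 0], 0],
    [[0, -2, 0], 0],
    [[0, -3, 0], 0],
    [[0, -3, 0], 0],
    [[0, -3, 0], 0]
  ]
}}

```text
clock: 5.73
eef_pos: [472.3, -289.4, 18.0]
orientation: [0.5, -0.5, 0.501, -0.5]
contact_force: [-1.2, -0.5, -1.0]
opening: 44.6
```

```bash
python3 - <<'E'
from h import *
u=(268,147)
save('side','s3.png',(u[0]-60,max(0,u[1]-60),u[0]+60,u[1]+40),4)
E
```

```text
(no output)
```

View pics/s3.png

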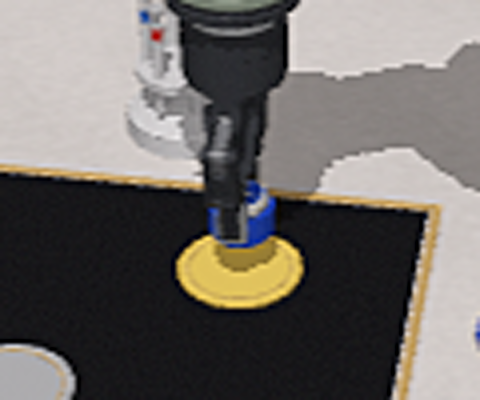

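Only the watch lifts; the pad below is clear, with the watch upright at (242,215). Carry it to the spare pad.

{"fn": "step_arm", "kwargs": {
  "series": [
    [[-0.8, -0.5, 0.6], 0],
    [[-2.6, -1, 2.1], 0],
    [[-5.3, -1, 4.3], 0],
    [[-8.2, -1, 6.7], 0],
    [[-11.2, -1, 9.1], 0],
    [[-13.9, -1, 11.3], 0],
    [[-15.7, -1, 12.8], 0],
    [[-16.5, -1, 13.5], 0]
  ]
}}

```text
clock: 6.45
eef_pos: [609.0, -118.9, 26.9]
orientation: [-0.5, 0.499, -0.499, 0.502]
contact_force: [-0.8, 0.5, -1.1]
opening: 44.6
```

{"fn": "step_arm", "kwargs": {
  "series": [
    [[0, 0, 0], 0],
    [[0, 0, 0], 0]
  ]
}}

```text
clock: 6.62
eef_pos: [606.5, -123.8, 26.8]
orientation: [0.5, -0.5, 0.5, -0.5]
contact_force: [-1.0, -0.7, -0.5]
opening: 44.9
```

```bash
python3 - <<'E'
from h import *
p,R=tool();print(p);bot.capture('wrist');fit('pad_spare','wrist');fit('watch_blue','wrist')
go([607,-124.3,-11])
E
```

```text
[ 606.45909857 -123.7944439    26.80266744]
pad_spare wrist 0.71 [ 614.8 -125. ] area/model 0.74 [281. 214.]
watch_blue wrist 0.89 [ 580.1 -124.4] area/model 1.56 [280. 286.]
to [ 607. -124.  -11.] shift cm [-0.12  3.81  0.11] d 3.8
```

{"fn": "step_arm", "kwargs": {
  "series": [
    [[0, 1, 0], 0],
    [[0, 2, 0], 0],
    [[0, 2.8, 0], 0],
    [[0, 3.3, 0], 0],
    [[0, 3.6, 0], 0],
    [[0, 3.8, 0], 0],
    [[0, 3.9, 0], 0],
    [[0, 3.9, 0], 0]
  ]
}}

```text
clock: 7.43
eef_pos: [606.9, -124.1, -11.9]
orientation: [0.5, -0.5, 0.5, -0.5]
contact_force: [0.6, 0.2, -1.1]
opening: 44.7
```

{"fn": "step_arm", "kwargs": {
  "series": [
    [[0, 0.1, 0], 0],
    [[0, 0.2, 0], 0],
    [[0, 0.2, 0], 0]
  ]
}}

```text
clock: 7.68
eef_pos: [607.1, -124.1, -12.3]
orientation: [0.5, -0.5, 0.5, -0.5]
contact_force: [-8.0, 1.1, 23.3]
opening: 45.0
```

{"fn": "step_arm", "kwargs": {
  "series": [
    [[0, -0.1, 0], 0],
    [[0, -0.1, 0], 0],
    [[0, -0.1, 0], 0],
    [[0, -0.1, 0], 0],
    [[0, -1, 0], 0],
    [[0, -4, 0], 0],
    [[0, -8, 0], 0],
    [[0, -12, 0], 0]
  ],
  "fingers": 8.5
}}

```text
clock: 8.35
eef_pos: [606.1, -124.0, 107.5]
orientation: [-0.5, 0.501, -0.5, 0.5]
contact_force: [1.3, 1.1, 0.8]
opening: 85.1
```

{"fn": "step_arm", "kwargs": {
  "series": [
    [[-2, -1, -2.5], 0],
    [[-5, -1, -6], 0],
    [[-8, -1, -9.5], 0],
    [[-10.7, -1, -13], 0],
    [[-10.7, -1, -13], 0],
    [[-10.7, -1, -13], 0]
  ]
}}

```text
clock: 8.85
eef_pos: [474.7, -15.0, 117.0]
orientation: [-0.501, 0.5, -0.499, 0.501]
contact_force: [1.5, 0.3, 0.7]
opening: 85.0
```

```bash
python3 - <<'E'
from h import *
p,R=tool();print(p);bot.capture('wrist')
for n in ('pad_blue','watch_yellow','pad_spare','watch_blue'): fit(n,'wrist')
bot.capture('top');fit('watch_blue','top');fit('watch_yellow','top')
E
```

```text
[474.70583885 -14.97316655 116.96854613]
pad_blue wrist 0.97 [ 220.  -221.6] area/model 0.12 [465. 410.]
pad_blue wrist 0.83 [483.  -11.5] area/model 1.01 [275. 182.]
pad_blue wrist 0.33 [606.4 143.9] area/model 0.25 [65. 20.]
watch_yellow wrist 0.62 [481.7 -17.9] area/model 0.97 [282. 192.]
pad_spare wrist 0.58 [ 595.3 -126.3] area/model 0.68 [426.  37.]
watch_blue wrist 0.6 [ 602.2 -124.9] area/model 0.72 [436.  25.]
watch_blue top 0.76 [ 604.4 -126.4] area/model 0.86 [315. 162.]
watch_yellow top 0.67 [ 599.6 -135.4] area/model 2.04 [319. 163.]
```

{"fn": "step_arm", "kwargs": {
  "series": [
    [[0.25, 0, 0.5], 0],
    [[0.25, 4, 0.5], 0],
    [[0.25, 8, 0.5], 0],
    [[0.25, 11, 0.5], 0],
    [[0.25, 12.4, 0.5], 0],
    [[0.25, 13.1, 0.5], 0],
    [[0.25, 13.1, 0.5], 0]
  ]
}}

```text
clock: 9.83
eef_pos: [481.4, -19.8, -16.2]
orientation: [-0.5, 0.501, -0.5, 0.499]
contact_force: [-0.6, -0.8, -0.8]
opening: 85.2
```

{"fn": "step_arm", "kwargs": {
  "series": [
    [[0, 0, 0], 0],
    [[0, 0, 0], 0],
    [[0, 0, 0], 0],
    [[0, 0, 0], 0],
    [[0, 0, 0], 0],
    [[0, 0, 0], 0],
    [[0, 0, 0], 0],
    [[0, 0, 0], 0]
  ],
  "fingers": 3.0
}}

```text
clock: 10.5
eef_pos: [482.7, -19.6, -13.5]
orientation: [0.499, -0.5, 0.501, -0.5]
contact_force: [-2.7, 0.6, 18.9]
opening: 45.2
```

{"fn": "step_arm", "kwargs": {
  "series": [
    [[0, -0.2, 0], 0],
    [[0, -0.7, 0], 0],
    [[0, -1.5, 0], 0],
    [[0, -2.5, 0], 0],
    [[0, -3.5, 0], 0],
    [[0, -4.0, 0], 0],
    [[0, -4.0, 0], 0]
  ]
}}

```text
clock: 11.08
eef_pos: [482.6, -19.6, 26.6]
orientation: [0.499, -0.5, 0.501, -0.501]
contact_force: [1.0, 0.7, -0.7]
opening: 45.1
```

```bash
python3 - <<'E'
from h import *
p,R=tool();print(p)
save('side','s4.png',None,1)
go([473.5,-283.5,p[2]])
E
```

```text
[482.63598276 -19.55064834  26.64423439]
to [ 474. -284.   27.] shift cm [26.4  -0.08 -0.88] d 26.4
```

View pics/s4.png

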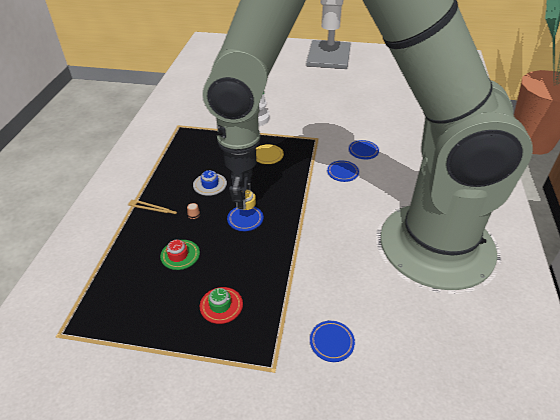

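The side view shows blue on the grey pad at (209,180), yellow held above the blue pad at (247,203), the loupe untouched at (193,210), and the yellow pad empty at (267,154). Carry yellow to its home.

{"fn": "step_arm", "kwargs": {
  "series": [
    [[2, 0, 0], 0],
    [[5.5, 0, -0.2], 0],
    [[9.5, 0, -0.4], 0],
    [[13.5, 0, -0.6], 0],
    [[17.5, 0, -0.8], 0],
    [[21.5, 0, -0.9], 0],
    [[24.8, 0, -0.9], 0],
    [[26.4, 0, -0.9], 0]
  ]
}}

```text
clock: 11.8
eef_pos: [471.4, -288.5, 24.7]
orientation: [0.499, -0.501, 0.501, -0.498]
contact_force: [0.0, -0.8, -1.5]
opening: 44.8
```

{"fn": "step_arm", "kwargs": {
  "series": [
    [[0, 0, 0], 0],
    [[0, 0, 0], 0],
    [[0, 1, 0], 0],
    [[0, 2, 0], 0],
    [[0, 2.8, 0], 0],
    [[0, 3.2, 0], 0],
    [[0, 3.4, 0], 0],
    [[0, 3.4, 0], 0]
  ]
}}

```text
clock: 12.47
eef_pos: [472.6, -283.1, -9.6]
orientation: [-0.5, 0.5, -0.5, 0.5]
contact_force: [0.6, -0.9, -1.9]
opening: 45.0
```

{"fn": "step_arm", "kwargs": {
  "series": [
    [[0, 0.1, 0.1], 0],
    [[0, 0.2, 0.1], 0],
    [[0, 0.3, 0.1], 0],
    [[0, 0.4, 0.1], 0],
    [[0, 0.4, 0.1], 0]
  ]
}}

```text
clock: 12.88
eef_pos: [473.7, -283.5, -12.9]
orientation: [-0.5, 0.5, -0.5, 0.5]
contact_force: [-0.2, 0.1, -1.6]
opening: 44.6
```

{"fn": "step_arm", "kwargs": {
  "series": [
    [[0, 0.1, 0], 0],
    [[0, 0.15, 0], 0],
    [[0, 0.15, 0], 0]
  ]
}}

```text
clock: 13.13
eef_pos: [473.8, -283.6, -13.4]
orientation: [0.5, -0.5, 0.5, -0.5]
contact_force: [-5.4, 3.4, 22.8]
opening: 44.5
```

{"fn": "step_arm", "kwargs": {
  "series": [
    [[0, -0.1, 0], 0],
    [[0, -0.1, 0], 0],
    [[0, -0.1, 0], 0],
    [[0, -0.1, 0], 0],
    [[0, -1, 0], 0],
    [[0, -4, 0], 0],
    [[0, -8, 0], 0],
    [[0, -12, 0], 0]
  ],
  "fingers": 8.5
}}

```text
clock: 13.8
eef_pos: [473.0, -283.2, 107.1]
orientation: [-0.5, 0.501, -0.499, 0.5]
contact_force: [0.3, -1.2, -0.0]
opening: 85.4
```

{"fn": "step_arm", "kwargs": {
  "series": [
    [[-2.5, -0.5, 2], 0],
    [[-5.5, -0.5, 4.5], 0],
    [[-8.5, -0.5, 7], 0],
    [[-11.5, -0.5, 9.5], 0],
    [[-14, -0.5, 11.7], 0],
    [[-15.8, -0.5, 13.1], 0],
    [[-15.8, -0.5, 13.1], 0],
    [[-15.8, -0.5, 13.1], 0]
  ]
}}

```text
clock: 14.47
eef_pos: [605.1, -124.3, 110.8]
orientation: [-0.5, 0.5, -0.499, 0.501]
contact_force: [-1.2, -0.9, 0.9]
opening: 84.9
```

```bash
python3 - <<'E'
from h import *
p,R=tool();print(p);bot.capture('wrist')
for n in ('watch_blue','pad_spare'): fit(n,'wrist')
bot.capture('top')
for n in ('watch_yellow','pad_yellow','watch_blue'):fit(n,'top')
E
```

```text
[ 605.10249201 -124.34585858  110.84305816]
watch_blue wrist 0.92 [ 605.2 -125.5] area/model 0.99 [280. 197.]
pad_spare wrist 0.73 [ 605.5 -125.8] area/model 1.0 [280. 188.]
watch_yellow top none
pad_yellow top none
watch_blue top none
```

{"fn": "step_arm", "kwargs": {
  "series": [
    [[0.1, 3, 0], 0],
    [[0.1, 7, 0], 0],
    [[0.1, 10, 0], 0],
    [[0.1, 11.7, 0], 0],
    [[0.1, 12.5, 0], 0],
    [[0.1, 12.5, 0], 0],
    [[0.1, 12.5, 0], 0]
  ]
}}

```text
clock: 15.4
eef_pos: [605.1, -126.9, -13.7]
orientation: [0.5, -0.5, 0.5, -0.5]
contact_force: [-0.2, 0.2, 0.2]
opening: 85.1
```

{"fn": "step_arm", "kwargs": {
  "series": [
    [[0, 0, 0], 0],
    [[0, 0, 0], 0],
    [[0, 0, 0], 0],
    [[0, 0, 0], 0],
    [[0, 0, 0], 0],
    [[0, 0, 0], 0],
    [[0, 0, 0], 0],
    [[0, 0, 0], 0]
  ],
  "fingers": 3.0
}}

```text
clock: 16.07
eef_pos: [605.4, -126.7, -13.0]
orientation: [0.5, -0.5, 0.5, -0.5]
contact_force: [-4.3, 1.1, 16.6]
opening: 44.9
```

{"fn": "step_arm", "kwargs": {
  "series": [
    [[0, -0.2, 0], 0],
    [[0, -0.7, 0], 0],
    [[0, -1.5, 0], 0],
    [[0, -2.5, 0], 0],
    [[0, -3.5, 0], 0],
    [[0, -4.0, 0], 0],
    [[0, -4.0, 0], 0]
  ]
}}

```text
clock: 16.65
eef_pos: [605.7, -126.8, 27.4]
orientation: [0.499, -0.499, 0.501, -0.5]
contact_force: [1.0, -0.3, -0.1]
opening: 44.7
```

{"fn": "step_arm", "kwargs": {
  "series": [
    [[-0.8, 0, -0.9], 0],
    [[-2.4, 0, -2.6], 0],
    [[-4.6, 0, -5.0], 0],
    [[-6.9, 0, -7.4], 0],
    [[-9.2, 0, -9.9], 0],
    [[-10.8, 0, -11.6], 0],
    [[-11.5, 0, -12.4], 0],
    [[-11.5, 0, -12.4], 0]
  ]
}}

```text
clock: 17.32
eef_pos: [479.4, -9.9, 25.6]
orientation: [0.501, -0.5, 0.499, -0.5]
contact_force: [1.4, 0.7, -1.2]
opening: 44.9
```

{"fn": "step_arm", "kwargs": {
  "series": [
    [[0, 0, 0], 0],
    [[0, 0, 0], 0],
    [[0, 1, 0], 0],
    [[0, 2, 0], 0],
    [[0, 2.9, 0], 0],
    [[0, 3.4, 0], 0],
    [[0, 3.7, 0], 0],
    [[0, 3.7, 0], 0]
  ]
}}

```text
clock: 17.98
eef_pos: [480.4, -11.7, -12.3]
orientation: [-0.5, 0.5, -0.5, 0.5]
contact_force: [-0.7, 0.6, -1.2]
opening: 44.8
```

{"fn": "step_arm", "kwargs": {
  "series": [
    [[0, 0.1, 0], 0],
    [[0, 0.2, 0], 0],
    [[0, 0.2, 0], 0]
  ]
}}

```text
clock: 18.23
eef_pos: [481.0, -11.5, -12.9]
orientation: [0.5, -0.5, 0.5, -0.5]
contact_force: [-1.8, 0.0, 3.8]
opening: 44.8
```

{"fn": "step_arm", "kwargs": {
  "series": [
    [[0, 0, 0], 0],
    [[0, 0, 0], 0],
    [[0, 0, 0], 0],
    [[0, 0, 0], 0],
    [[0, -1, 0], 0],
    [[0, -4, 0], 0],
    [[0, -8, 0], 0],
    [[0, -12, 0], 0]
  ],
  "fingers": 8.5
}}

```text
clock: 18.9
eef_pos: [479.9, -11.6, 108.3]
orientation: [-0.5, 0.5, -0.5, 0.5]
contact_force: [1.2, 0.6, 0.7]
opening: 85.1
```

{"fn": "step_arm", "kwargs": {
  "series": [
    [[-2.5, -0.5, 2], 0],
    [[-5.5, -0.5, 4.5], 0],
    [[-8.5, -0.5, 7], 0],
    [[-11.5, -0.5, 9.5], 0],
    [[-13.5, -0.5, 11.5], 0],
    [[-14.8, -0.5, 12.9], 0],
    [[-14.8, -0.5, 12.9], 0],
    [[-14.8, -0.5, 12.9], 0]
  ]
}}

```text
clock: 19.57
eef_pos: [609.8, 137.0, 111.9]
orientation: [0.5, -0.5, 0.5, -0.5]
contact_force: [0.4, -0.9, -0.2]
opening: 85.0
```

```bash
python3 - <<'E'
from h import *
p,R=tool();print(p);bot.capture('wrist')
for n in ('watch_red','pad_green','watch_blue','pad_blue','watch_green','pad_red'): fit(n,'wrist')
bot.capture('top')
for n in ('watch_yellow','pad_yellow','watch_blue','pad_blue'):fit(n,'top')
E
```

```text
[609.80433278 137.01498471 111.8723468 ]
watch_red wrist 0.69 [611.2 137. ] area/model 0.97 [280. 196.]
pad_green wrist 0.72 [606.5 134.7] area/model 1.0 [282. 193.]
watch_blue wrist 0.65 [496.7 -19.3] area/model 0.24 [452. 316.]
pad_blue wrist 0.61 [499.5 -28.6] area/model 0.3 [453. 300.]
watch_green wrist 0.46 [469.3 235.7] area/model 0.05 [175. 341.]
pad_red wrist 0.9 [462.3 229.2] area/model 0.24 [188. 332.]
pad_red wrist 0.47 [604.3 137.4] area/model 0.35 [280. 196.]
watch_yellow top 0.78 [ 468.5 -282.9] area/model 0.97 [370. 208.]
watch_yellow top 0.24 [475.1 -10.6] area/model 3.16 [275. 204.]
pad_yellow top 0.87 [ 471.2 -283.6] area/model 1.06 [370. 209.]
pad_yellow top 0.74 [ 605.3 -124.6] area/model 1.02 [314. 163.]
watch_blue top 0.5 [479.5 -12.5] area/model 1.02 [275. 203.]
pad_blue top 0.88 [479.5 -11.9] area/model 0.98 [275. 204.]
pad_blue top 0.7 [209.5 326.4] area/model 0.26 [152. 296.]
pad_blue top 0.58 [ 189.4 -353.4] area/model 1.01 [397. 309.]
pad_blue top 0.56 [ 244.2 -242.5] area/model 0.97 [356. 288.]
```

{"fn": "step_arm", "kwargs": {
  "series": [
    [[0, 3, 0.1], 0],
    [[0, 7, 0.1], 0],
    [[0, 10, 0.1], 0],
    [[0, 11.8, 0.1], 0],
    [[0, 12.5, 0.1], 0],
    [[0, 12.5, 0.1], 0],
    [[0, 12.5, 0.1], 0]
  ]
}}

```text
clock: 20.75
eef_pos: [611.3, 136.5, -12.6]
orientation: [0.5, -0.5, 0.5, -0.5]
contact_force: [0.6, -0.3, 1.1]
opening: 85.5
```

{"fn": "step_arm", "kwargs": {
  "series": [
    [[0, 0, 0], 0],
    [[0, 0, 0], 0],
    [[0, 0, 0], 0],
    [[0, 0, 0], 0],
    [[0, 0, 0], 0],
    [[0, 0, 0], 0],
    [[0, 0, 0], 0],
    [[0, 0, 0], 0]
  ],
  "fingers": 3.0
}}

```text
clock: 21.42
eef_pos: [611.5, 136.6, -12.0]
orientation: [-0.499, 0.5, -0.5, 0.5]
contact_force: [-3.8, -0.0, 14.4]
opening: 44.8
```

{"fn": "step_arm", "kwargs": {
  "series": [
    [[0, -0.2, 0], 0],
    [[0, -0.7, 0], 0],
    [[0, -2, 0], 0],
    [[0, -4, 0], 0],
    [[0, -6.5, 0], 0],
    [[0, -8.5, 0], 0],
    [[0, -9.5, 0], 0],
    [[0, -9.5, 0], 0]
  ]
}}

```text
clock: 22.08
eef_pos: [612.2, 136.7, 84.5]
orientation: [-0.499, 0.499, -0.501, 0.501]
contact_force: [0.4, -0.1, -0.8]
opening: 44.7
```

{"fn": "step_arm", "kwargs": {
  "series": [
    [[2, 0, 0], 0],
    [[5.5, 0, -0.2], 0],
    [[9.5, 0, -0.4], 0],
    [[13.5, 0, -0.5], 0],
    [[17.5, 0, -0.6], 0],
    [[21.5, 0, -0.6], 0],
    [[24.6, 0, -0.6], 0],
    [[26.2, 0, -0.6], 0]
  ]
}}

```text
clock: 22.75
eef_pos: [603.5, -130.8, 80.6]
orientation: [0.5, -0.501, 0.501, -0.498]
contact_force: [-0.4, -0.0, -1.4]
opening: 44.4
```

{"fn": "step_arm", "kwargs": {
  "series": [
    [[0, 0, 0], 0],
    [[0, 1, 0], 0],
    [[0, 3, 0], 0],
    [[0, 5.3, 0], 0],
    [[0, 7.3, 0], 0],
    [[0, 8.6, 0], 0],
    [[0, 9.2, 0], 0],
    [[0, 9.2, 0], 0]
  ]
}}

```text
clock: 23.42
eef_pos: [604.5, -124.0, -11.3]
orientation: [0.5, -0.5, 0.499, -0.5]
contact_force: [0.4, 0.2, -0.7]
opening: 44.8
```

{"fn": "step_arm", "kwargs": {
  "series": [
    [[0, 0.1, 0], 0],
    [[0, 0.2, 0], 0],
    [[0, 0.2, 0], 0]
  ]
}}

```text
clock: 23.67
eef_pos: [605.1, -124.9, -12.0]
orientation: [-0.5, 0.5, -0.5, 0.5]
contact_force: [-1.2, 2.6, 4.1]
opening: 44.6
```

{"fn": "step_arm", "kwargs": {
  "series": [
    [[0, 0, 0], 0],
    [[0, 0, 0], 0],
    [[0, 0, 0], 0],
    [[0, 0, 0], 0],
    [[0, -1, 0], 0],
    [[0, -4, 0], 0],
    [[0, -8, 0], 0],
    [[0, -12, 0], 0]
  ],
  "fingers": 8.5
}}

```text
clock: 24.33
eef_pos: [604.1, -125.5, 109.2]
orientation: [-0.5, 0.5, -0.5, 0.5]
contact_force: [0.5, -0.4, 0.6]
opening: 85.1
```

{"fn": "step_arm", "kwargs": {
  "series": [
    [[-2.8, -0.5, -1], 0],
    [[-6.3, -0.5, -2.2], 0],
    [[-10, -0.5, -3.5], 0],
    [[-13.7, -0.5, -4.7], 0],
    [[-17.4, -0.5, -6], 0],
    [[-21, -0.5, -7.2], 0],
    [[-24.7, -0.5, -8.5], 0],
    [[-28.4, -0.5, -9.8], 0]
  ]
}}

```text
clock: 25.0
eef_pos: [506.1, 160.0, 113.5]
orientation: [0.5, -0.5, 0.5, -0.5]
contact_force: [2.0, 0.7, 1.7]
opening: 84.7
```

{"fn": "step_arm", "kwargs": {
  "series": [
    [[-3.5, 0, -1.2], 0],
    [[-6.8, 0, -2.3], 0],
    [[-9, 0, -3.1], 0],
    [[-9.8, 0, -3.3], 0],
    [[-9.8, 0, -3.3], 0],
    [[-9.8, 0, -3.3], 0]
  ]
}}

```text
clock: 25.5
eef_pos: [474.2, 255.8, 113.0]
orientation: [0.5, -0.5, 0.5, -0.5]
contact_force: [0.8, -1.2, 0.6]
opening: 85.0
```

```bash
python3 - <<'E'
from h import *
p,R=tool();print(p);bot.capture('wrist')
for n in ('watch_green','pad_red'): fit(n,'wrist')
bot.capture('top')
for n in ('watch_red','pad_spare','pad_green'):fit(n,'top')
E
```

```text
[474.22304958 255.75797498 112.98786771]
watch_green wrist 0.61 [476.4 256.8] area/model 0.99 [279. 196.]
watch_green wrist 0.19 [480.6 257.5] area/model 2.79 [278. 191.]
pad_red wrist 0.71 [473.6 257.6] area/model 1.01 [278. 191.]
watch_red top 0.54 [ 602.8 -125. ] area/model 1.01 [315. 162.]
watch_red top 0.16 [ 600.9 -122.6] area/model 3.19 [314. 163.]
pad_spare top 0.87 [ 605.  -124.8] area/model 0.99 [315. 163.]
pad_green top 0.82 [604.9 136.5] area/model 1.03 [226. 162.]
```

Red pad centre is at about (473,257). Grasp green.

{"fn": "step_arm", "kwargs": {
  "series": [
    [[-0.1, 3, 0.2], 0],
    [[-0.1, 7, 0.2], 0],
    [[-0.1, 10, 0.2], 0],
    [[-0.1, 11.9, 0.2], 0],
    [[-0.1, 12.6, 0.2], 0],
    [[-0.1, 12.6, 0.2], 0],
    [[-0.1, 12.6, 0.2], 0]
  ]
}}

```text
clock: 26.43
eef_pos: [476.3, 257.5, -12.7]
orientation: [0.5, -0.5, 0.5, -0.5]
contact_force: [0.7, 0.2, 0.3]
opening: 85.0
```

{"fn": "step_arm", "kwargs": {
  "series": [
    [[0, 0, 0], 0],
    [[0, 0, 0], 0],
    [[0, 0, 0], 0],
    [[0, 0, 0], 0],
    [[0, 0, 0], 0],
    [[0, 0, 0], 0],
    [[0, 0, 0], 0],
    [[0, 0, 0], 0]
  ],
  "fingers": 3.0
}}

```text
clock: 27.1
eef_pos: [476.4, 257.8, -12.1]
orientation: [-0.499, 0.5, -0.5, 0.5]
contact_force: [-4.5, -1.7, 18.0]
opening: 45.0
```

{"fn": "step_arm", "kwargs": {
  "series": [
    [[0, -0.2, 0], 0],
    [[0, -0.7, 0], 0],
    [[0, -1.5, 0], 0],
    [[0, -2.5, 0], 0],
    [[0, -3.5, 0], 0],
    [[0, -4.0, 0], 0],
    [[0, -4.0, 0], 0]
  ]
}}

```text
clock: 27.68
eef_pos: [476.7, 257.9, 28.2]
orientation: [-0.499, 0.5, -0.5, 0.501]
contact_force: [0.6, 0.3, -1.4]
opening: 44.5
```

{"fn": "step_arm", "kwargs": {
  "series": [
    [[0.8, 0, 0.9], 0],
    [[2.6, 0, 2.7], 0],
    [[5.0, 0, 5.2], 0],
    [[7.5, 0, 7.8], 0],
    [[9.9, 0, 10.4], 0],
    [[11.5, 0, 12.1], 0],
    [[12.3, 0, 12.9], 0],
    [[12.3, 0, 12.9], 0]
  ]
}}

```text
clock: 28.35
eef_pos: [606.5, 130.9, 26.0]
orientation: [0.499, -0.501, 0.501, -0.499]
contact_force: [-0.8, 0.5, -1.1]
opening: 44.6
```

{"fn": "step_arm", "kwargs": {
  "series": [
    [[0, 0, 0], 0],
    [[0, 0, 0], 0],
    [[0, 1, 0], 0],
    [[0, 2, 0], 0],
    [[0, 2.9, 0], 0],
    [[0, 3.4, 0], 0],
    [[0, 3.7, 0], 0],
    [[0, 3.7, 0], 0]
  ]
}}

```text
clock: 29.02
eef_pos: [604.4, 134.5, -11.3]
orientation: [0.5, -0.5, 0.5, -0.5]
contact_force: [0.3, -0.2, -1.0]
opening: 44.9
```

{"fn": "step_arm", "kwargs": {
  "series": [
    [[0, 0.1, 0], 0],
    [[0, 0.2, 0], 0],
    [[0, 0.2, 0], 0]
  ]
}}

```text
clock: 29.27
eef_pos: [605.0, 134.5, -12.0]
orientation: [0.5, -0.5, 0.5, -0.5]
contact_force: [-1.0, -0.4, 3.0]
opening: 44.8
```

{"fn": "step_arm", "kwargs": {
  "series": [
    [[0, 0, 0], 0],
    [[0, 0, 0], 0],
    [[0, 0, 0], 0],
    [[0, 0, 0], 0],
    [[0, -1, 0], 0],
    [[0, -4, 0], 0],
    [[0, -8, 0], 0],
    [[0, -12, 0], 0]
  ],
  "fingers": 8.5
}}

```text
clock: 29.93
eef_pos: [604.2, 134.3, 109.2]
orientation: [0.5, -0.5, 0.5, -0.5]
contact_force: [0.7, 0.1, -0.1]
opening: 84.8
```

{"fn": "step_arm", "kwargs": {
  "series": [
    [[2.5, -0.5, 0], 0],
    [[6.2, -0.5, 0], 0],
    [[10.2, -0.5, 0], 0],
    [[14.2, -0.5, 0], 0],
    [[18.2, -0.5, 0], 0],
    [[22.2, -0.5, 0], 0],
    [[24.9, -0.5, 0], 0],
    [[25.9, -0.5, 0], 0]
  ]
}}

```text
clock: 30.6
eef_pos: [604.2, -130.2, 113.4]
orientation: [0.499, -0.501, 0.502, -0.498]
contact_force: [0.3, -0.4, -0.3]
opening: 85.1
```

{"fn": "step_arm", "kwargs": {
  "series": [
    [[0, 0, 0], 0],
    [[0, 0, 0], 0],
    [[0, 0, 0], 0]
  ]
}}

```text
clock: 30.85
eef_pos: [605.0, -122.8, 112.9]
orientation: [-0.5, 0.5, -0.499, 0.501]
contact_force: [0.5, 0.8, -0.7]
opening: 85.0
```

```bash
python3 - <<'E'
from h import *
p,R=tool();print(p);bot.capture('wrist')
for n in ('watch_red','pad_spare'): fit(n,'wrist')
bot.capture('top')
for n in ('watch_green','pad_green','pad_red'):fit(n,'top')
E
```

```text
[ 605.0266382  -122.78139208  112.90543734]
watch_red wrist 0.71 [ 604.9 -124.2] area/model 0.98 [283. 198.]
watch_red wrist 0.32 [616.7  -4.3] area/model 0.44 [132. 183.]
pad_spare wrist 0.57 [ 606.5 -123.6] area/model 0.99 [282. 188.]
watch_green top 0.79 [602.1 134. ] area/model 1.08 [226. 161.]
pad_green top 0.8 [605.6 134.2] area/model 0.99 [227. 162.]
pad_red top 0.87 [472.1 256.4] area/model 0.99 [183. 205.]
```

{"fn": "step_arm", "kwargs": {
  "series": [
    [[0.15, 3, 0], 0],
    [[0.15, 7, 0], 0],
    [[0.15, 10, 0], 0],
    [[0.15, 11.9, 0], 0],
    [[0.15, 12.6, 0], 0],
    [[0.15, 12.6, 0], 0],
    [[0.15, 12.6, 0], 0]
  ]
}}

```text
clock: 31.78
eef_pos: [605.3, -126.1, -12.6]
orientation: [0.5, -0.5, 0.5, -0.5]
contact_force: [-0.2, -0.1, 0.6]
opening: 84.8
```

{"fn": "step_arm", "kwargs": {
  "series": [
    [[0, 0, 0], 0],
    [[0, 0, 0], 0],
    [[0, 0, 0], 0],
    [[0, 0, 0], 0],
    [[0, 0, 0], 0],
    [[0, 0, 0], 0],
    [[0, 0, 0], 0],
    [[0, 0, 0], 0]
  ],
  "fingers": 3.0
}}

```text
clock: 32.45
eef_pos: [605.4, -126.2, -12.0]
orientation: [0.5, -0.5, 0.501, -0.5]
contact_force: [-2.7, 0.1, 15.2]
opening: 45.0
```

{"fn": "step_arm", "kwargs": {
  "series": [
    [[0, -0.2, 0], 0],
    [[0, -0.7, 0], 0],
    [[0, -2, 0], 0],
    [[0, -4, 0], 0],
    [[0, -6.5, 0], 0],
    [[0, -8.5, 0], 0],
    [[0, -9.5, 0], 0],
    [[0, -9.5, 0], 0]
  ]
}}

```text
clock: 33.12
eef_pos: [606.1, -126.4, 84.5]
orientation: [0.499, -0.499, 0.501, -0.501]
contact_force: [0.5, -0.1, -0.9]
opening: 44.5
```

{"fn": "step_arm", "kwargs": {
  "series": [
    [[-2, 0, -0.7], 0],
    [[-5, 0, -1.7], 0],
    [[-8.7, 0, -3], 0],
    [[-12.4, 0, -4.3], 0],
    [[-16.1, 0, -5.6], 0],
    [[-19.8, 0, -6.8], 0],
    [[-23.5, 0, -8.1], 0],
    [[-27.2, 0, -9.4], 0]
  ]
}}

```text
clock: 33.78
eef_pos: [509.5, 147.4, 80.8]
orientation: [0.5, -0.5, 0.5, -0.5]
contact_force: [1.5, -0.8, -1.5]
opening: 44.7
```

{"fn": "step_arm", "kwargs": {
  "series": [
    [[-3.5, 0, -1.2], 0],
    [[-6.8, 0, -2.3], 0],
    [[-9.2, 0, -3.2], 0],
    [[-10.6, 0, -3.7], 0],
    [[-11.1, 0, -3.8], 0],
    [[-11.1, 0, -3.8], 0],
    [[-11.1, 0, -3.8], 0]
  ]
}}

```text
clock: 34.37
eef_pos: [473.0, 255.9, 81.1]
orientation: [0.5, -0.5, 0.5, -0.499]
contact_force: [1.1, -0.7, -0.8]
opening: 44.9
```

{"fn": "step_arm", "kwargs": {
  "series": [
    [[-0.05, 1, 0], 0],
    [[-0.05, 3, 0], 0],
    [[-0.05, 5.3, 0], 0],
    [[-0.05, 7.3, 0], 0],
    [[-0.05, 8.6, 0], 0],
    [[-0.05, 9.2, 0], 0],
    [[-0.05, 9.2, 0], 0],
    [[-0.05, 9.2, 0], 0]
  ]
}}

```text
clock: 35.03
eef_pos: [473.1, 256.6, -10.7]
orientation: [0.5, -0.5, 0.5, -0.499]
contact_force: [1.0, -0.8, -0.6]
opening: 44.6
```

{"fn": "step_arm", "kwargs": {
  "series": [
    [[0, 0.1, 0], 0],
    [[0, 0.2, 0], 0],
    [[0, 0.2, 0], 0]
  ]
}}

```text
clock: 35.28
eef_pos: [473.1, 257.5, -12.1]
orientation: [0.5, -0.5, 0.5, -0.5]
contact_force: [-1.2, 0.3, -2.0]
opening: 44.7
```

{"fn": "step_arm", "kwargs": {
  "series": [
    [[0, 0.05, 0], 0],
    [[0, 0.1, 0], 0],
    [[0, 0.1, 0], 0]
  ]
}}

```text
clock: 35.53
eef_pos: [473.0, 257.5, -13.1]
orientation: [0.5, -0.5, 0.5, -0.5]
contact_force: [-1.5, -0.4, 4.1]
opening: 44.8
```

Contact. Release, rise and back off for the check.

{"fn": "step_arm", "kwargs": {
  "series": [
    [[0, 0, 0], 0],
    [[0, 0, 0], 0],
    [[0, 0, 0], 0],
    [[0, 0, 0], 0],
    [[0, -1, 0], 0],
    [[0, -4, 0], 0],
    [[0, -8, 0], 0],
    [[0, -12, 0], 0]
  ],
  "fingers": 8.5
}}

```text
clock: 36.2
eef_pos: [472.2, 257.0, 108.3]
orientation: [0.5, -0.5, 0.5, -0.499]
contact_force: [1.2, 0.0, 0.9]
opening: 85.2
```

{"fn": "step_arm", "kwargs": {
  "series": [
    [[0, -4, -1], 0],
    [[0, -8, -3], 0],
    [[0, -8, -5], 0],
    [[0, -8, -6], 0],
    [[0, -8, -6], 0],
    [[0, -8, -6], 0],
    [[0, -8, -6], 0],
    [[0, -8, -6], 0]
  ]
}}

```text
clock: 36.87
eef_pos: [413.4, 257.2, 185.9]
orientation: [-0.5, 0.5, -0.5, 0.499]
contact_force: [-0.3, -0.0, 0.0]
opening: 84.9
```

```bash
python3 - <<'E'
from h import *
save('top','topf.png',(120,90,430,270),2.5)
for n in ('red','green','blue','yellow'): fit('watch_'+n,'top');fit('pad_'+n,'top')
fit('loupe','top')
for r in bot.spot_point('loupe','top'): print(r['at'])
bot.capture('wrist');fit('watch_red','wrist');fit('pad_red','wrist')
E
```

```text
watch_red top 0.6 [463.3 242.3] area/model 0.33 [187. 207.]
watch_red top 0.42 [602.1 134.3] area/model 0.9 [226. 161.]
pad_red top 0.89 [475.5 244.6] area/model 0.68 [187. 204.]
watch_green top 0.53 [603.7 134. ] area/model 0.84 [226. 161.]
pad_green top 0.87 [605.4 135.1] area/model 1.0 [227. 162.]
watch_blue top 0.7 [480.6 -12.5] area/model 0.94 [275. 202.]
pad_blue top 0.89 [479.2 -11.1] area/model 0.99 [275. 204.]
pad_blue top 0.89 [ 190.1 -353. ] area/model 1.02 [397. 309.]
pad_blue top 0.61 [ 245.5 -241.8] area/model 1.05 [356. 288.]
watch_yellow top 0.73 [ 469.3 -284.5] area/model 1.06 [371. 208.]
watch_yellow top 0.65 [475.3 -11.8] area/model 3.19 [275. 204.]
pad_yellow top 0.89 [ 471.2 -284.1] area/model 1.04 [370. 209.]
loupe top 0.66 [ 599.6 -123.5] area/model 2.91 [314. 163.]
loupe top 0.57 [612.6  -2.9] area/model 0.33 [273. 158.]
[617.9, -2.1, 1.5]
watch_red wrist 0.8 [471.3 258.3] area/model 0.96 [281. 117.]
pad_red wrist 0.63 [473.2 258.9] area/model 0.99 [280. 111.]
```

View pics/topf.png

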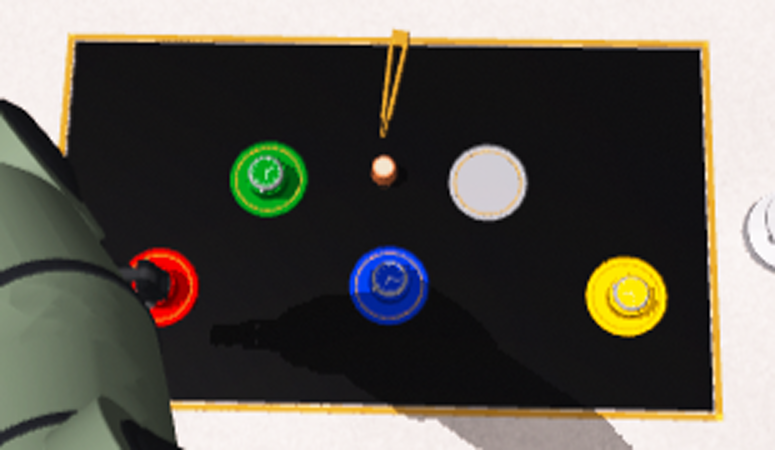

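The final picture shows green at (265,175), blue at (388,280) and yellow at (630,293), each upright on its own pad. The grey pad is empty and the loupe at (384,169) has not moved. The arm hides red in this view, but the wrist camera puts it about 2 mm from its pad's centre.

```bash
python3 -c "
from station import bot
print(bot.sign_off())"
```

```text
the job is handed in; nothing more can be done
None
```

All four watches now stand on the pads of their own colours, and I handed the job in after about 37 s of the 106 s allowed. I parked blue on the grey pad to exchange it with yellow, then red to exchange it with green. Each watch was lowered until I felt contact before I released it.

**Last checks:** the fits put every watch about 2 mm from its pad's centre, against the 13 mm allowed. Blue, green and yellow were measured with the top camera. Red was hidden by the arm there, so its figure is from the wrist camera only. The loupe was found within about 2 mm of its first position, which is within measuring error, and the picture shows the grey pad empty.

**Failed or disagreed:**
- **First grasp:** the real fingertips sat about 20 mm higher than the reported TCP suggested. The first closing therefore went round the watch case above the holder and pressed down with about 19 N. I opened, went 16 mm lower and regripped; every later grasp used that height.
- **Finger opening:** it read about 45 mm on the 48 mm holders throughout.
- **Network reports:** some named the wrong thing, such as a red watch on the green pad or a yellow watch on the blue pad. I discarded these after comparing them with the pictures and the expected sizes.

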